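# Compare two nuts under a hand lens at its focal height

## Task

Drop the two hex nuts one by one into the two round pockets of the aluminium inspection block, one lying flat in each. Then pick up the hand lens by its handle and hold it level and still, centred over the two nuts, with its rim at the height of the red band on the block's post. Finish while still holding it there in the gripper, touching neither block nor post; leave the brass weight where it is.

Things in the scene. Friction and masses are not known exactly. Their poses are not given: they have to be found in the camera images.
- stage: Aluminium inspection block, fixed to the worktop: 64 mm (its x) x 104 mm (its y) x 14 mm high, with two round pockets in its top and a thin steel post (8 mm thick, 78 mm high) that stands 78 mm from the block's centre along its +y on a 10 mm high foot. A red band (12 mm wide, 6 mm high) on the post marks the focal height: its middle is 70 mm above the worktop. Origin: middle of the block's underside, on the worktop; z up.
- pocket_a (a point): Centre of the mouth of one pocket, level with the block's top, 14 mm above the worktop and 22 mm from the block's centre along its -y. The pocket is round, 32 mm across and 6 mm deep with a flat floor; a seated nut stands 7 mm out of it.
- pocket_b (a point): Centre of the mouth of the other, equal pocket, 22 mm from the block's centre along its +y (towards the post).
- focus (a point): Where the middle of the lens should be held: straight above the block's centre, midway between the pockets, at the height of the middle of the red band (70 mm above the worktop).
- nut_a: Loose grey steel hex nut, about 24 mm across the flats, 27 mm across the corners, 13 mm high, about 35 g, lying flat. Origin: centre of its underside; z up; its flats face along +x and -x and every 60 degrees round from there. Either nut may go in either pocket.
- nut_b: The second hex nut, the same in every way as nut_a.
- loupe: Hand lens lying flat: a round lens in a dark rim (80 mm across, 14 mm thick) with a straight black handle, about 120 g. The handle is 98 mm long, 16 mm wide and 18 mm high; it runs from 28 mm ahead of the origin to 70 mm behind it along the loupe's x. Origin: on the underside of the handle, 80 mm from the lens centre; x points from the handle to the lens, z up. It balances at about 15 mm ahead of the origin, still on the handle.
- lens (a point): Centre of the lens, halfway up its rim: 80 mm ahead of the loupe's origin and 7 mm above the underside.
- weight: Loose brass calibration weight with a knob on top, 28 mm across and 34 mm high; not part of the job, to be left where it lies. Origin: centre of its underside.

How it is judged (in metres and radians):
On the way:
1. a nut lies flat and released in each pocket (((horizontal distance between nut_a and pocket_a below 0.005 m and z of nut_a in the frame of pocket_a between -0.009 and -0.004 m and angle between each of nut_a, nut_b's own z axis and vertical below 0.12 rad and horizontal distance between nut_b and pocket_b below 0.005 m and z of nut_b in the frame of pocket_b between -0.009 and -0.004 m) or (horizontal distance between nut_a and pocket_b below 0.005 m and z of nut_a in the frame of pocket_b between -0.009 and -0.004 m and angle between each of nut_a, nut_b's own z axis and vertical below 0.12 rad and horizontal distance between nut_b and pocket_a below 0.005 m and z of nut_b in the frame of pocket_a between -0.009 and -0.004 m)) and contact force between the fingers and nut_a below 0.1 N and contact force between the fingers and nut_b below 0.1 N), for 0.2 s.
At the end, for the whole second after the job is handed in: A nut flat in each pocket (5 mm, 0.12 rad), not touched by the fingers; the fingers hold the loupe still (20 mm/s, 0.15 rad/s), lens centre within 12 mm sideways and 8 mm in height of the focus, tilt under 0.14 rad, touching neither block, post nor nuts; weight moved under 20 mm (all of step 1 and horizontal distance between lens and focus below 0.012 m and z of lens in the frame of focus between -0.008 and 0.008 m and angle between loupe's own z axis and vertical below 0.14 rad and linear speed of loupe below 0.02 m/s and angular speed of loupe below 0.15 rad/s and contact force between the fingers and loupe above 1 N and contact force between loupe and stage below 0.1 N and contact force between loupe and nut_a below 0.1 N and contact force between loupe and nut_b below 0.1 N and distance of weight from where it was at the start of the episode below 0.02 m); the arm keeps its last pose, push and grip.
It fails at once if the brass weight is moved by more than 20 mm (distance of weight from where it was at the start of the episode above 0.02 m).
It also fails if it takes over 72 s, if anything falls off the work surface, if the arm or the gripper's body presses on something with over 40 N, if the wrist force passes 120 N, or if a joint passes its speed limit or range.

## Robot

A 6-joint arm with a two-finger parallel gripper is mounted at the origin on a cart in front of the work surface, level with it; the furniture and walls round the work are solid. World frame = base frame: x ahead of the robot, y to its left, z up, the work surface at z = 0. Lengths are in mm, angles in rad, forces in N, time in s.
With the tool pointing down it reaches from about 300 to 750 mm from the base axis. Payload 8.5 kg.
Tool frame: the origin (TCP) lies on the centre line of the jaws, within the pads' length; the fingertips stand 14 mm ahead of it and the grasp point (between the pads) lies 5 mm behind it (bot.tcp_to_tips is the distance from the TCP to the fingertips, in mm); z points along the fingers, y is the line along which they close (so a half turn about z gives the same grasp; the last joint's range is limited). The gripper opens to 88 mm and grips with 3 to 60 N. Pads are 18 mm wide; open, the fingers measure 123 mm over their backs; the gripper's body (75 mm by 187 mm) begins 45 mm behind the grasp point.
Start: joints at [-0.215, 0.381, 1.297, -0, 1.464, -0.215], TCP at [549.982, 0.002, 252.748] pointing down, gripper open.
Joint ranges: [-3.11, 3.11], [-0.89, 2.33], [0.22, 2.48], [-1.42, 4.56], [0.17, 2.85], [-2.88, 2.88]. Speed limits (rad/s): [2.39, 2.39, 3.14, 3.14, 3.14, 3.14].

## Interface

Orientations are given as a rotation vector (axis times angle).
In Python, from station import readout, grab_frame, finish_job, bot gives the robot as it stands.
- The arm moves only by the tool move_arm, never from a script. Its argument "series" is a list of rows, each a list of 7 numbers: the shift along the tool's x, y, z in mm, then the turn, a rotation vector about the tool's x, y, z in rad, then the opening, from 0 (shut) to 1 (fully open). A call has 1 to 12 rows; each row shifts and turns the commanded pose from where the row before left it, along the tool's axes as they then stand; what a row does not reach is not made up. A row lasts 1/12 s, in which the tool goes at most 41.7 mm and 7.16 degrees, less where a joint would pass 70% of its speed; a pose out of reach is approached as far as the arm can. A call is refused whole if a number of a shift passes 41.7 or a number of a turn 0.125, either way. A call with a gripper value outside its range is refused whole. The fingers move at their own pace and stop on an object; "force" is the grip in N (left out, the last holds). Time passes only in rows, so rows that do not move let the fingers close. It gives the time, the measured TCP pose, the force, the opening and the grip force at its end, in the units of the state.
- readout.read_state(): the state, without advancing time (a new reading comes with each control period).
- grab_frame(name): name is "scene" or "side" or "wrist"; returns a dict with "color" (400x640x3 uint8, red, green, blue), "vfov" (degrees; the focal length in pixels is half the picture's height over the tangent of half this angle, whatever the lens; pixels are square), "cx", "cy" (the principal point, pixels), "world_from_camera" (4x4, takes a point from camera to world coordinates). Camera axes: x right, y down, z forward; pixel columns grow to the right and rows downward; lengths in mm; the calibration is good to about 2 mm. The wrist camera is an equidistant fisheye: a pixel r from the principal point sees the ray r / f radians off the axis. A picture is of the moment at which its call begins. There is no depth.
- finish_job(): hands the job in; it is judged then, once.
The state is a dict: "t": time; "joints": joint angles; "qvel": joint speeds; "effort": joint torques, N m; "eef_pos": TCP position; "ee_rot": TCP orientation; "force": force on the tool from outside, world axes, zero at the start; "torque": the same for the moment, N m; "width": finger opening in mm; "finger_force": force on a finger pad.
Only numpy, scipy, OpenCV 4.12 (cv2) and the standard library are available. Lean on these libraries where they do the work, as an engineer would, in place of code of your own. Each camera call takes 0.05 s, during which the arm holds its last target. There are 200 camera calls.

## Working session

There is one attempt and no reset: what is moved stays moved. The work goes in short steps, Python scripts to look and compute and a tool call to move; the robot and the scene stay as the last step left them, time stands still between calls to the robot, and variables do not carry over. Pictures are saved under pics/ and viewed, at most 10 in all, crops included, and the job is handed in when it is done.

Besides the shell and the picture viewer there is one more tool, called after ">>>" in YAML: its name, and indented under it one key for each argument. move_arm: Moves the arm, as the interface text tells. Its arguments: {"type":"object","properties":{"series":{"type":"array","items":{"type":"array","items":{"type":"number"}}},"force":{"type":"number"}},"required":["series"]}

```bash
mkdir -p pics; cat > h.py <<'E'
import numpy as np, cv2
from station import readout, grab_frame, finish_job, bot
from scipy.spatial.transform import Rotation as R
def ray(fr,u,v,fish=False):
    f=200/np.tan(np.radians(fr["vfov"])/2); a=(u-fr["cx"]);b=(v-fr["cy"])
    if fish:
        r=np.hypot(a,b); t=r/f; d=np.array([a/r*np.sin(t),b/r*np.sin(t),np.cos(t)]) if r>0 else np.array([0,0,1.])
    else: d=np.array([a/f,b/f,1])
    T=np.array(fr["world_from_camera"]); return T[:3,3],T[:3,:3]@d
def onz(fr,u,v,z,fish=False):
    o,d=ray(fr,u,v,fish); return o+d*(z-o[2])/d[2]
def proj(fr,P,fish=False):
    f=200/np.tan(np.radians(fr["vfov"])/2);T=np.array(fr["world_from_camera"]);p=T[:3,:3].T@(np.array(P)-T[:3,3])
    if fish:
        r=np.hypot(p[0],p[1]);t=np.arctan2(r,p[2]);return fr["cx"]+f*t*p[0]/r,fr["cy"]+f*t*p[1]/r
    return fr["cx"]+f*p[0]/p[2],fr["cy"]+f*p[1]/p[2]
def snap(n,out):
    fr=grab_frame(n);cv2.imwrite("pics/"+out,fr["color"][:,:,::-1]);np.save("pics/"+out+".npy",fr,allow_pickle=True);return fr
def load(out): return np.load("pics/"+out+".npy",allow_pickle=True).item()
E
python3 - <<'E'
from h import *
for n in("scene","side","wrist"):
    f=snap(n,n+"0.png");print(n,f["vfov"],f["cx"],f["cy"],np.round(f["world_from_camera"],3).tolist())
print(readout.read_state())
a=cv2.imread("pics/scene0.png");b=cv2.imread("pics/wrist0.png")
E
```

```text
scene 46.99527137079743 325.6585026939678 194.02304475777487 [[0.737, -0.477, 0.478, -65.243], [-0.675, -0.537, 0.506, -633.838], [0.015, -0.696, -0.718, 959.647], [0.0, 0.0, 0.0, 1.0]]
side 44.35362035356728 325.2562699154579 197.2263015665183 [[0.999, 0.006, -0.035, 522.927], [0.034, -0.496, 0.868, -1174.78], [-0.012, -0.868, -0.496, 738.047], [0.0, 0.0, 0.0, 1.0]]
wrist 65.70646984690485 319.4798608107035 201.87935749095968 [[1.0, 0.0, -0.001, 549.005], [-0.0, -0.961, -0.276, 70.106], [-0.001, 0.276, -0.961, 384.386], [0.0, 0.0, 0.0, 1.0]]
{'t': 0.15, 'joints': array([-2.15274964e-01,  3.81045717e-01,  1.29797254e+00, -3.00560904e-06,
        1.46365513e+00, -2.15326272e-01]), 'qvel': array([-0.00035119, -0.00225515, -0.00147716,  0.00334369,  0.00176051,
       -0.00170262]), 'effort': array([ 2.75231861e-03, -4.38084304e+01, -2.24613369e+01,  7.13452022e-02,
        3.43442336e-02, -8.91773107e-05]), 'eef_pos': array([5.49812328e+02, 5.17493385e-02, 2.52315699e+02]), 'ee_rot': array([-2.22074184e+00, -2.22085651e+00,  9.19915648e-04]), 'force': array([-0.26941751, -0.88742484,  0.4958451 ]), 'torque': array([ 0.01936243,  0.03656294, -0.01694653]), 'finger_force': 0.0, 'width': 88.34677472906216}
```

View pics/scene0.png

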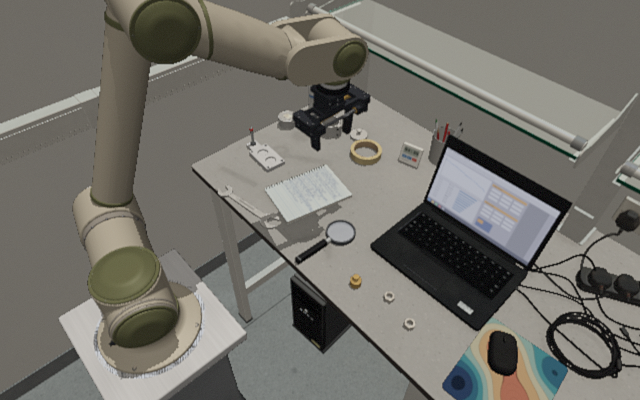

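View pics/wrist0.png

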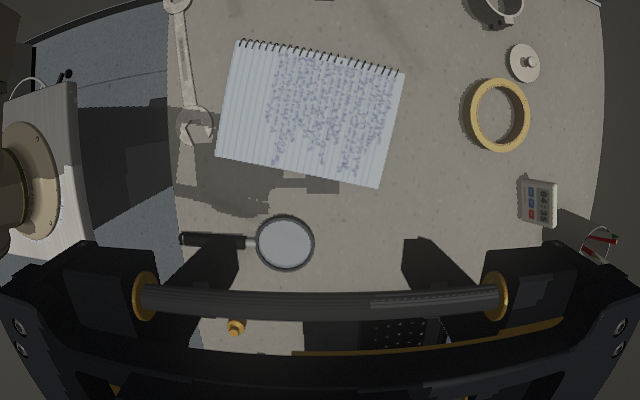

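The scene view shows the block at about (266,155) with its post at (251,137), the nuts at (390,297) and (410,324), the weight at (355,281), the lens at (341,232) and the handle end at (297,260). The wrist view shows the lens at (285,242) and the weight at (236,327).

```bash
python3 - <<'E'
from h import *
f=load("scene0.png")
for n,u,v,z in[("block",266,155,14),("postbase",251,146,10),("nut1",390,297,7),("nut2",410,324,7),("weight",355,281,17),("lens",341,232,14),("hend",299,261,10)]: print(n,onz(f,u,v,z).round(0))
w=load("wrist0.png")
for n,u,v,z in[("lens",285,242,14),("weight",236,327,30)]: print(n,onz(w,u,v,z,True).round(0))
s=load("side0.png");ps=[proj(s,onz(f,u,v,10)) for u,v in((266,155),(390,297),(410,324),(341,232))];print(np.round(ps))
im=f["color"][:,:,::-1]
A=cv2.resize(im[110:190,220:320],None,fx=4,fy=4,interpolation=2);B=cv2.resize(im[200:340,280:440],None,fx=2.5,fy=2.5,interpolation=2)
c=np.zeros((350,800,3),np.uint8);c[:320,:400]=A;c[:350,400:800]=B;cv2.imwrite("pics/crop1.png",c)
E
```

```text
block [540. 280.  14.]
postbase [533. 350.  10.]
nut1 [ 453. -316.    7.]
nut2 [ 435. -394.    7.]
weight [ 418. -233.   17.]
lens [500. -99.  14.]
hend [358. -94.  10.]
lens [503. -91.  14.]
weight [ 425. -225.   30.]
[[349. 170.]
 [310. 289.]
 [299. 313.]
 [335. 234.]]
```

View pics/crop1.png

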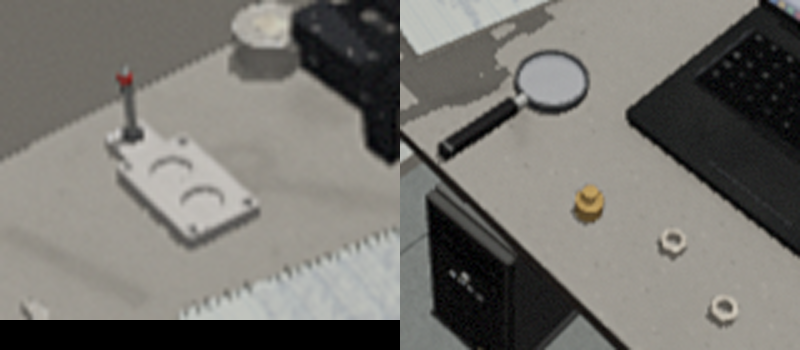

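View pics/side0.png

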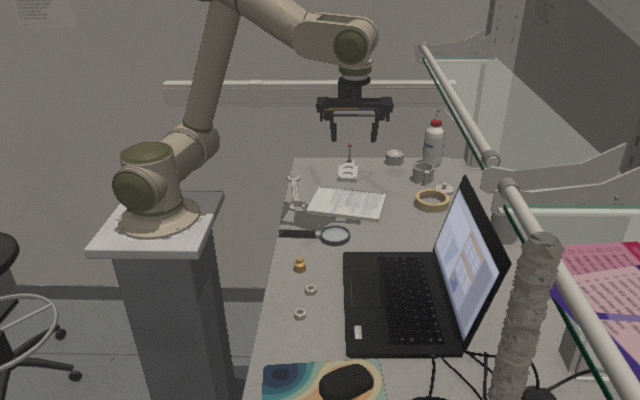

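The crop shows the block's two pockets and the red band on the post, the lens with its handle, the weight, and both nuts lying flat. The side view agrees: nuts at (311,289) and (300,313). Next I'll go over the nuts.

>>> move_arm:
  series:
    - [-20,-5,3,0,0,0,1]
    - [-35,-9,5,0,0,0,0.6]
    - [-37,-11,6,0,0,0,0.6]
    - [-37,-11,6,0,0,0,0.6]
    - [-37,-11,6,0,0,0,0.6]
    - [-37,-11,6,0,0,0,0.6]
    - [-37,-11,6,0,0,0,0.6]
    - [-37,-11,6,0,0,0,0.6]
    - [-37,-11,6,0,0,0,0.6]
    - [-34,-10,2,0,0,0,0.6]
    - [-22,-5,0,0,0,0,0.6]
    - [0,0,0,0,0,0,0.6]

```text
t: 1.15
eef_pos: [442.5, -373.9, 199.9]
ee_rot: [-2.226, -2.216, 0.001]
force: [-0.5, -0.3, -0.9]
width: 52.9
finger_force: 0.0
```

```bash
python3 - <<'E'
from h import *
f=snap("wrist","w1.png");s=readout.read_state();print(s["t"],s["eef_pos"],s["ee_rot"],s["width"])
for P in((453,-316,13),(435,-394,13),(s["eef_pos"])):print(np.round(proj(f,P,True)))
E
```

```text
1.2 [ 443.18962363 -371.60028594  200.0600224 ] [-2.22413971e+00 -2.21747918e+00 -1.77050535e-04] 53.08485620705437
[331. 127.]
[314. 200.]
[323. 262.]
```

View pics/w1.png

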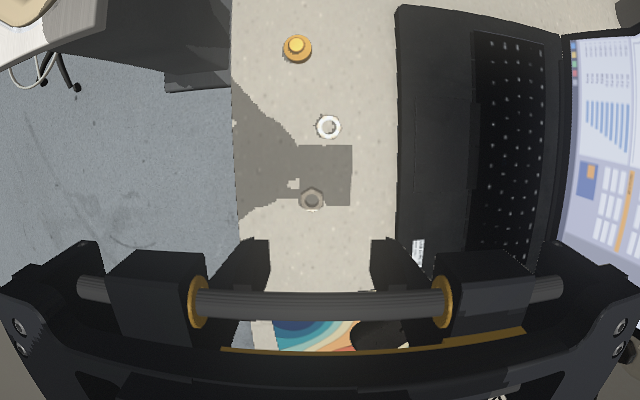

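The wrist view shows nut1 at (328,127), nut2 at (311,200) in shadow, and the weight at (297,48). The laptop edge is at about column 397 and the table edge at column 232.

```bash
python3 - <<'E'
from h import *
f=load("w1.png");im=f["color"]
hsv=cv2.cvtColor(im,cv2.COLOR_RGB2HSV)
c=np.zeros((360,720,3),np.uint8)
for i,(u,v) in enumerate(((328,127),(311,200))):
    p=im[v-22:v+23,u-22:u+23,::-1];c[:,i*360:i*360+360]=cv2.resize(p,(360,360),interpolation=cv2.INTER_NEAREST)
cv2.imwrite("pics/crop2.png",c)
print(onz(f,328,127,13,True),onz(f,311,200,13,True),onz(f,297,45,34,True))
for n,u,v in(("laptop",397,200),("edge",234,200)):print(n,onz(f,u,v,0,True).round())
E
```

```text
[ 450.32416393 -316.04566948   13.        ] [ 432.19817552 -393.43195067   13.        ] [ 420.71429325 -234.76739018   34.        ]
laptop [ 529. -397.    0.]
edge [ 344. -397.    0.]
```

View pics/crop2.png

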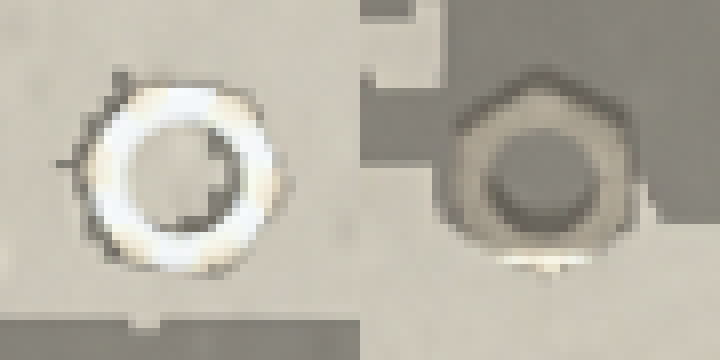

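Nut 2 has corners along world y, so the present jaw direction suits it. I'll descend above it and look.

>>> move_arm:
  series:
    - [-5,-2,20,0,0,0,0.55]
    - [-7,-4,40,0,0,0,0.55]
    - [-7,-4,40,0,0,0,0.55]
    - [-3.5,-1,30,0,0,0,0.55]
    - [0,0,11,0,0,0,0.55]
    - [0,0,0,0,0,0,0.55]
    - [0,0,0,0,0,0,0.55]

```text
t: 1.78
eef_pos: [433.8, -392.0, 60.8]
ee_rot: [2.22, 2.222, 0.0]
force: [-0.2, -0.2, 1.4]
width: 48.4
finger_force: 0.0
```

```bash
python3 - <<'E'
from h import *
f=snap("wrist","w2.png");s=readout.read_state();print(s["t"],s["eef_pos"],s["ee_rot"],s["width"])
e=s["eef_pos"];print([np.round(proj(f,(433+a,-392.5+b,13),True)) for a,b in((0,0),(12,0),(0,13.8))])
cv2.imwrite("pics/crop3.png",cv2.resize(f["color"][140:340,160:480,::-1],None,fx=2.5,fy=2.5))
E
```

```text
1.8333 [ 433.99880633 -392.47508729   61.6583098 ] [ 2.21841234e+00  2.22057551e+00 -4.98144495e-04] 48.636428921267104
[array([320., 231.]), array([339., 231.]), array([320., 210.])]
```

View pics/crop3.png

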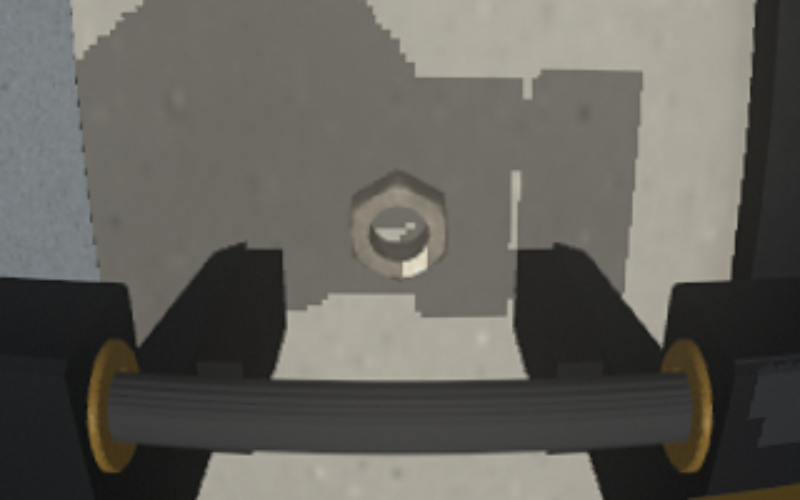

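Nut 2 sits between the fingers at image (319,233), about 1 mm off the prediction, with its flats parallel to the pads. I'll descend and grip.

>>> move_arm:
  force: 15
  series:
    - [-1,-0.5,15,0,0,0,0.55]
    - [0,0,15,0,0,0,0.55]
    - [0,0,10.5,0,0,0,0.55]
    - [0,0,0,0,0,0,0.4]
    - [0,0,0,0,0,0,0.2]
    - [0,0,0,0,0,0,0.1]
    - [0,0,0,0,0,0,0.1]
    - [0,0,0,0,0,0,0.1]

```text
t: 2.5
eef_pos: [432.9, -393.9, 20.4]
ee_rot: [2.22, 2.22, -0.0]
force: [0.4, 1.4, 4.7]
width: 23.2
finger_force: 15.0
```

>>> move_arm:
  series:
    - [0,0,-15,0,0,0,0.1]
    - [10,0,-35,0,0,0,0.1]
    - [25,5,-30,0,0,0,0.1]
    - [35,7,-20,0,0,0,0.1]
    - [38,7,-15,0,0,0,0.1]
    - [38,7,-15,0,0,0,0.1]
    - [38,7,-10,0,0,0,0.1]
    - [38,7,-10,0,0,0,0.1]
    - [38,7,-10,0,0,0,0.1]
    - [38,7,-10,0,0,0,0.1]
    - [38,7,-10,0,0,0,0.1]
    - [38,7,0,0,0,0,0.1]

```text
t: 3.5
eef_pos: [501.0, -17.7, 201.5]
ee_rot: [2.219, 2.219, 0.003]
force: [0.7, -0.9, -0.5]
width: 23.5
finger_force: 15.0
```

>>> move_arm:
  series:
    - [38,7,0,0,0,0,0.1]
    - [38,7,0,0,0,0,0.1]
    - [38,7,0,0,0,0,0.1]
    - [38,7,0,0,0,0,0.1]
    - [38,7,0,0,0,0,0.1]
    - [38,4,0,0,0,0,0.1]
    - [23,0,0,0,0,0,0.1]
    - [10,0,0,0,0,0,0.1]
    - [0,0,0,0,0,0,0.1]
    - [0,0,0,0,0,0,0.1]

```text
t: 4.33
eef_pos: [539.4, 240.9, 199.3]
ee_rot: [2.221, 2.222, -0.001]
force: [0.3, 0.8, -0.4]
width: 23.3
finger_force: 15.0
```

```bash
python3 - <<'E'
from h import *
f=snap("wrist","w3.png");s=readout.read_state();print(s["t"],s["eef_pos"],s["ee_rot"],s["width"],s["finger_force"])
cv2.imwrite("pics/crop4.png",cv2.resize(f["color"][50:290,180:480,::-1],None,fx=2.5,fy=2.5))
E
```

```text
4.3833 [539.53563238 240.27618293 199.37119912] [ 2.22216351e+00  2.22028942e+00 -5.40087971e-04] 23.12503824666607 14.999626969402016
```

View pics/crop4.png

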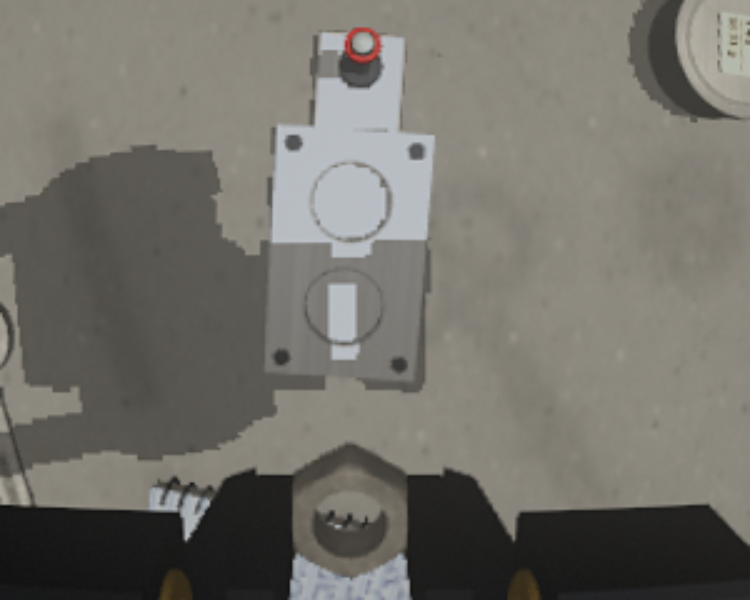

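The view shows pocket B at crop (351,201), pocket A at (344,306), four corner screws, and the nut held squarely with its top centre at (350,510).

```bash
python3 - <<'E'
from h import *
f=load("w3.png")
P=lambda u,v,z:onz(f,180+(u+.5)/2.5-.5,50+(v+.5)/2.5-.5,z,True).round(1)
b=P(351,201,14);a=P(344,306,14);print("B",b,"A",a,"nut",P(350,510,192))
print("scr",[P(u,v,14) for u,v in((293,142),(416,151),(281,357),(398,365))],np.linalg.norm(b-a),np.arctan2(-(b-a)[0],(b-a)[1]))
E
```

```text
B [539.  295.6  14. ] A [536.1 251.9  14. ] nut [538.5 244.1 192. ]
scr [array([515.5, 319.9,  14. ]), array([565.3, 316.3,  14. ]), array([509.3, 230. ,  14. ]), array([559. , 226.4,  14. ])] 43.796118549478805 -0.06626439707799764
```

>>> move_arm:
  series:
    - [20,-0.5,15,0,0,0,0.1]
    - [25,0,35,0,0,0,0.1]
    - [8,0,38,0,0,0,0.1]
    - [0,0,38,0,0,0,0.1]
    - [0,0,23,0,0,0,0.1]
    - [0,0,10,0,0,0,0.1]
    - [0,0,0,0,0,0,0.1]
    - [0,0,0,0,0,0,0.1]
    - [0,0,0,0,0,0,0.1]

```text
t: 5.13
eef_pos: [540.2, 293.4, 43.4]
ee_rot: [2.221, 2.219, 0.005]
force: [-0.9, 0.2, 0.3]
width: 23.0
finger_force: 15.0
```

```bash
python3 - <<'E'
from h import *
f=snap("wrist","w4.png");s=readout.read_state();print(s["t"],s["eef_pos"],s["ee_rot"],s["width"],s["finger_force"])
for P in((539,295.6,14),(536.1,251.9,14)):print(np.round(proj(f,P,True)))
cv2.imwrite("pics/crop5.png",cv2.resize(f["color"][130:330,200:440,::-1],None,fx=3,fy=3))
E
```

```text
5.1833 [540.07159164 293.56529489  43.42390336] [2.22092428 2.21958173 0.00496191] 23.42348265919446 14.999756488687126
[319. 238.]
[314. 302.]
```

View pics/crop5.png

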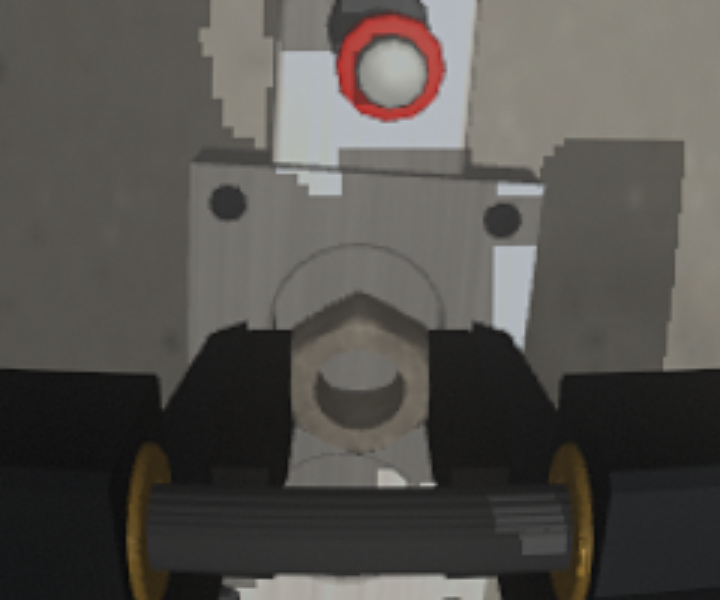

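The nut hangs just above pocket B: its lower far corner is at crop (360,293), its top-face centre near (360,386), and the pocket's far rim at (358,243), spanning columns 273 to 444.

```bash
python3 - <<'E'
from h import *
f=load("w4.png")
P=lambda u,v,z:onz(f,200+(u+.5)/3-.5,130+(v+.5)/3-.5,z,True).round(1)
print("nut low corner",P(360,293,23),"top ctr",P(360,386,36),"top corners",P(360,320,36),P(360,452,36),"far rim",P(358,243,14),"L R",P(273,310,14),P(444,310,14))
print("screws",P(228,203,14),P(503,220,14))
E
```

```text
nut low corner [539.4 305.7  23. ] top ctr [539.3 294.   36. ] top corners [539.3 305.9  36. ] [539.3 281.1  36. ] far rim [539.1 312.1  14. ] L R [523.1 298.9  14. ] [555.2 298.8  14. ]
screws [515.5 319.7  14. ] [565.6 316.4  14. ]
```

>>> move_arm:
  series:
    - [3,0,0,0,0,0,0.1]
    - [0,0,6,0,0,0,0.1]
    - [0,0,7,0,0,0,0.1]
    - [0,0,0,0,0,0,0.1]
    - [0,0,0,0,0,0,0.1]

```text
t: 5.6
eef_pos: [539.2, 297.0, 28.5]
ee_rot: [2.221, 2.221, 0.002]
force: [0.3, 0.6, 3.4]
width: 23.3
finger_force: 17.6
```

>>> move_arm:
  series:
    - [0,0,-0.7,0,0,0,0.1]
    - [0,0,0,0,0,0,0.3]
    - [0,0,0,0,0,0,0.4]
    - [0,0,0,0,0,0,0.4]
    - [0,0,0,0,0,0,0.4]
    - [0,0,-10,0,0,0,0.4]
    - [-15,0,-25,0,0,0,0.4]
    - [-25,0,-35,0,0,0,0.4]
    - [-15,0,-40,0,0,0,0.4]
    - [0,0,-30,0,0,0,0.4]
    - [0,0,-10,0,0,0,0.4]
    - [0,0,0,0,0,0,0.4]

```text
t: 6.6
eef_pos: [539.8, 243.0, 180.1]
ee_rot: [2.219, 2.219, 0.008]
force: [0.3, -0.1, 0.4]
width: 35.1
finger_force: 0.0
```

```bash
python3 - <<'E'
from h import *
f=snap("wrist","w5.png");s=readout.read_state();print(s["t"],s["eef_pos"],s["width"])
b=cv2.resize(f["color"][80:280,220:420,::-1],None,fx=2,fy=2,interpolation=cv2.INTER_CUBIC)
g=load("w1.png")["color"][127-20:127+20,328-20:328+20,::-1]
c=np.hstack([b,cv2.resize(g,(400,400),interpolation=cv2.INTER_CUBIC)]);cv2.imwrite("pics/crop6.png",c)
print(np.round(proj(f,(539,295.8,21),True)))
E
```

```text
6.65 [538.9900253  243.0259661  177.56242439] 35.15288807104028
[319. 134.]
```

View pics/crop6.png

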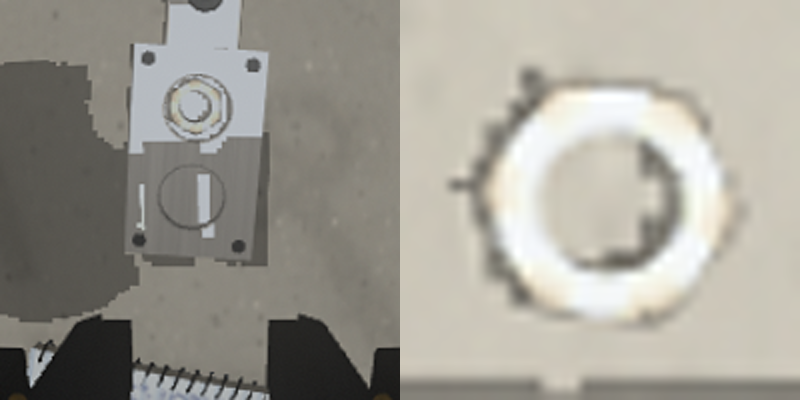

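Nut 2 sits centred in pocket B at crop (194,105), and nut 1's flats look about 30° off the jaws. That was my tenth picture, so from here on I measure by code only. Next is nut 1.

>>> move_arm:
  series:
    - [-20,-5,0,0,0,0,0.55]
    - [-35,-6,0,0,0,0,0.55]
    - [-38,-6,0,0,0,0,0.55]
    - [-38,-6,0,0,0,0,0.55]
    - [-38,-6,0,0,0,0,0.55]
    - [-38,-6,0,0,0,0,0.55]
    - [-38,-6,0,0,0,0,0.55]
    - [-38,-6,0,0,0,0,0.55]
    - [-38,-6,0,0,0,0,0.55]
    - [-38,-6,0,0,0,0,0.55]
    - [-38,-6,0,0,0,0,0.55]
    - [-38,-6,0,0,0,0,0.55]

```text
t: 7.65
eef_pos: [466.8, -193.1, 174.9]
ee_rot: [-2.218, -2.219, 0.001]
force: [1.3, -0.1, 0.2]
width: 48.4
finger_force: 0.0
```

>>> move_arm:
  series:
    - [-38,-6,0,0,0,0,0.55]
    - [-38,-6,20,0,0,0,0.55]
    - [-38,-5,30,0,0,0,0.55]
    - [-16,0,30,0,0,0,0.55]
    - [0,0,15,0,0,0,0.55]
    - [0,0,5,0,0,0,0.55]
    - [0,0,0,0,0,0,0.55]
    - [0,0,0,0,0,0,0.55]

```text
t: 8.32
eef_pos: [452.1, -314.4, 81.9]
ee_rot: [-2.22, -2.222, -0.0]
force: [0.2, -0.7, -0.3]
width: 48.6
finger_force: 0.0
```

```bash
cat > nut.py <<'E'
from h import *
import sys
f=snap("wrist",sys.argv[1]);s=readout.read_state();print(s["t"],s["eef_pos"],s["ee_rot"],s["width"])
u,v=proj(f,(450.5,-316,13),True);u,v=int(u),int(v);print(u,v)
im=f["color"].astype(int);p=im[v-36:v+37,u-36:u+37]
hsv=cv2.cvtColor(p.astype(np.uint8),cv2.COLOR_RGB2HSV)
bg=np.median(p.reshape(-1,3),0);d=np.abs(p-bg).sum(2);print("bg",bg)
g=p.sum(2)//3
for r in g[::3,::3]:print("".join("%4d"%x for x in r))
E
python3 nut.py w6.png
```

```text
8.3667 [ 452.34888667 -314.5976943    82.59162446] [2.21979223e+00 2.22236756e+00 2.18578246e-05] 48.70819230109016
318 221
bg [124. 121. 113.]
 118 117 117 118 119 117 119 119 120 119 120 119 120 120 121 118 119 119 120 122 120 120 120 120 121
 120 117 114 117 118 117 118 120 119 121 118 119 118 119 119 118 119 120 119 119 119 119 119 120 119
 120 116 115 117 119 117 119 119 119 120 119 118 118 118 118 119 120 120 120 121 118 120 120 120 119
 117 118 119 119 119 117 119 117 118 120 119 118 118 118 119 118 119 120 121 121 121 120 119 120 119
 118 119 118 117 116 118 118 118 119 119 117 112 116 119 119 117 119 119 120 119 120 121 120 119 120
 119 119 119 117 114 118 118 117 117 118  89  86  94 110 121 119 119 119 118 120 119 120 120 120 120
 116 117 118 117 117 118 117 117 118  89 104  98  91  92  92  91  87 119 118 119 118 120 120 120 118
 117 117 118 119 119 117 117 117 102  97 155 159 159 152 136 122 107 108 118 120 118 120 120 118 118
 118 118 118 119 118 118 117 113  90 143 146 156 159 151 142 139 137  89 119 119 119 120 121 121 119
 117 117 119 119 118 118 119  87 140 149 142 17
[... 868 characters left out ...]
16 117 118 117 118 120 119 119 119 120 118 117 118 121 120 118 117 119 120 118 119 121 120 119
 116 117 116 117 118 118 118 120 119 119 119 118 117 121 123 119 118 118 120 119 118 116 119 120 120
 116 116 114 186 185 185 187 188 188 187 186 185 172 122 123 119 119 119 120 119 118 113 118 120 118
 113 174 182 181 181 182 183 183 183 182 180 183 173 121 120 119 120 120 119 118 118 115 119 118 118
 181 181 182 181 181 182 183 183 181 183 181 184 174 123 120 119 120 120 118 118 119 118 120 118 118
 181 181 182 180 182 182 182 184 182 182 183 185 184 178 176 175 176 178 176 178 180 183 184 184 186
 181 181 180 181 182 180 181 182 183 181 182 184 183 184 183 181 180 184 184 186 184 184 184 183 182
```

```bash
cat >> nut.py <<'E'
E
python3 - <<'E'
from h import *
f=load("w6.png");u,v=318,221
g=f["color"][v-36:v+21,u-36:u+37].mean(2)
def hexfit(m,z,name):
    n,l,st,_=cv2.connectedComponentsWithStats(m.astype(np.uint8));k=1+st[1:,4].argmax()
    ys,xs=np.where(l==k);W=np.array([onz(f,u-36+x,v-36+y,z,True)[:2] for x,y in zip(xs,ys)])
    best=[]
    for t in range(-30,30):
        a=np.radians(t+60*np.arange(3));q=W@np.array([np.cos(a),np.sin(a)])
        best.append((np.ptp(q,axis=0).sum()/3,t,(np.ptp(q,axis=0)).round(1)))
        c=(q.max(0)+q.min(0))/2; best[-1]+=(np.linalg.lstsq(np.array([np.cos(a),np.sin(a)]).T,c,rcond=None)[0].round(1),)
    print(name,min(best,key=lambda b:b[0]),max(best,key=lambda b:b[0])[:2],len(W))
hexfit(np.abs(g-119)>9,6.5,"all");hexfit(g>127,13,"top")
# same for dark side walls excluded
E
```

```text
all (np.float64(27.121605494832504), 22, array([26.4, 28.5, 26.5]), array([ 450.6, -316.6])) (np.float64(29.221425735331866), -6) 962
top (np.float64(23.303799758545598), -30, array([23.2, 23.3, 23.4]), array([ 450.6, -316. ])) (np.float64(24.061895564693756), -8) 627
```

>>> move_arm:
  series:
    - [-1.5,-1.7,0,0,0,0,0.55]
    - [0,0,5,0,0,-0.109,0.55]
    - [0,0,10,0,0,-0.109,0.55]
    - [0,0,15,0,0,-0.109,0.55]
    - [0,0,15,0,0,-0.109,0.55]
    - [0,0,10,0,0,0,0.55]
    - [0,0,5,0,0,0,0.55]
    - [0,0,1,0,0,0,0.55]
    - [0,0,0,0,0,0,0.55]
    - [0,0,0,0,0,0,0.55]

```text
t: 9.2
eef_pos: [450.5, -316.9, 21.8]
ee_rot: [1.689, 2.647, -0.001]
force: [-0.6, 0.3, -0.3]
width: 48.5
finger_force: 0.0
```

>>> move_arm:
  series:
    - [0,0,1.5,0,0,0,0.55]
    - [0,0,0,0,0,0,0.4]
    - [0,0,0,0,0,0,0.2]
    - [0,0,0,0,0,0,0.1]
    - [0,0,0,0,0,0,0.1]
    - [0,0,0,0,0,0,0.1]

```text
t: 9.7
eef_pos: [450.3, -316.7, 19.7]
ee_rot: [1.688, 2.649, -0.0]
force: [-0.0, 0.4, 1.2]
width: 23.3
finger_force: 15.0
```

Width 23.3 mm, the same as nut 2, so the jaws hold the flats. Now to pocket A.

>>> move_arm:
  series:
    - [0,0,-15,0,0,0,0.1]
    - [0,0,-30,0,0,0.109,0.1]
    - [0,0,-30,0,0,0.109,0.1]
    - [0,0,-30,0,0,0.109,0.1]
    - [0,0,-25,0,0,0.109,0.1]
    - [20,5,-15,0,0,0,0.1]
    - [35,6,0,0,0,0,0.1]
    - [38,6,0,0,0,0,0.1]
    - [38,6,0,0,0,0,0.1]
    - [38,6,0,0,0,0,0.1]
    - [38,6,0,0,0,0,0.1]
    - [38,6,0,0,0,0,0.1]

```text
t: 10.7
eef_pos: [491.1, -69.9, 164.6]
ee_rot: [2.222, 2.221, -0.0]
force: [0.9, 0.3, -0.2]
width: 23.3
finger_force: 15.0
```

>>> move_arm:
  series:
    - [38,6,0,0,0,0,0.1]
    - [38,6,0,0,0,0,0.1]
    - [38,6,0,0,0,0,0.1]
    - [38,6,0,0,0,0,0.1]
    - [38,6,0,0,0,0,0.1]
    - [38,6,0,0,0,0,0.1]
    - [38,6,15,0,0,0,0.1]
    - [38,3,30,0,0,0,0.1]
    - [20,0,30,0,0,0,0.1]
    - [0,0,25,0,0,0,0.1]
    - [0,0,10,0,0,0,0.1]
    - [0,0,0,0,0,0,0.1]

```text
t: 11.7
eef_pos: [534.7, 246.6, 56.6]
ee_rot: [-2.22, -2.22, 0.007]
force: [0.1, 0.1, -0.8]
width: 23.2
finger_force: 15.0
```

```bash
python3 - <<'E'
from h import *
f=snap("wrist","w7.png");s=readout.read_state();print(s["t"],s["eef_pos"],s["ee_rot"],s["width"])
print("nut rel tcp expect; bottom z",s["eef_pos"][2]-19.7)
g=f["color"].mean(2)
u,v=proj(f,s["eef_pos"]+[0,0,-7],True);u,v=int(u),int(v);print(u,v)
for y in range(v-32,v+40,3):print(y,"".join("%4d"%x for x in g[y,u-36:u+37:3]))
E
```

```text
11.75 [535.73799695 246.46058723  58.56999414] [-2.22151369e+00 -2.22036791e+00  2.12666573e-03] 23.1060213222532
nut rel tcp expect; bottom z 38.86999413501002
323 261
229  108 114 112  99  96 109 107 105 109 109  77  59  85 113 110 108 108 106 111 108 105  87 109 107 179
232  108 113 111 104  72 109 107  98  72  58  61  60  59  57  90 108 106 107 110 106  83  96 108 105 178
235  108 113 111 110  79  90  76  59  60  62  65  71  64  59  60  61 102 107 110 109  69 106 108 105 179
238  110 115 113 110  85  56  60  61  61  70  94 100  87  68  63  62  61  66 103  65  98 112 110 113  43
241   26  25  26  27  57  62  62  68  87 102 108 115 108 110  76  64  61  61  56  30  30  30  31  30  33
244   27  26  27  26  61  69  85  97 102 100 102 105 110 108 102  98  72  63  61  30  31  30  32  31  31
247   25  26  25  30  78 100  97  97  99 101  90  94  97 112 101  99  96  91  72  32  30  30  30  28  30
250   25  25  26  43  94  99  99  99 104  96  99  96  88  87  97  90  92  94  81  28  30  29  30  30  29
253   25  25  23  27  96  98 101 104 104 102 108 107 106 106 103 105  92  91  91  27  28  2
[... 888 characters left out ...]
78  82  91  85  89  86 102 128 126 125 124 127  20  24  23  23  23  23
283   20  19  21  53  78  77  78  77  76  74 126 120 125 120 122 124 125 124 126  17  22  23  22  21  23
286   27  19  21  67  77  77  79 102 126 126 124 124 123 118 121 124 124 124 124  14  22  23  27  27  29
289   26  19  18  70  77 129 128 125 126 125 124 124 125 123 123 123 123 124 123  58  23  25  30  29  29
292   28  25  25  41  61  64  69  72  73  74  74  75  74  74  72  69  67  64  59  56  27  29  30  29  31
295   34  35  34  34  34  35  35  36  35  33  34  34  34  36  34  34  36  36  35  36  36  36  36  36  36
298   34  33  34  34  34  36  35  35  36  36  36  35  35  37  35  35  36  36  36  36  36  36  35  35  36
```

```bash
python3 - <<'E'
from h import *
f=load("w7.png");b=37.8
print("low corner",onz(f,320,228.5,b,True),"top far",onz(f,320,237,b+13,True),"top near",onz(f,317,282,b+13,True),"L",onz(f,298,259,b+13,True),"R",onz(f,342.5,259,b+13,True))
E
```

```text
low corner [533.89419153 258.82676222  37.8       ] top far [533.93656975 259.43457583  50.8       ] top near [532.41171023 234.21708443  50.8       ] L [523.02086195 247.49356118  50.8       ] R [545.10891955 247.53859917  50.8       ]
```

>>> move_arm:
  series:
    - [6,2,8,0,0,0,0.1]
    - [0,0,12,0,0,0,0.1]
    - [0,0,0,0,0,0,0.1]
    - [0,0,0,0,0,0,0.1]
    - [0,0,0,0,0,0,0.1]

```text
t: 12.17
eef_pos: [538.4, 252.9, 39.9]
ee_rot: [2.221, 2.22, 0.002]
force: [-0.0, -0.6, -0.5]
width: 23.4
finger_force: 15.0
```

>>> move_arm:
  series:
    - [0,-1,0,0,0,0,0.1]
    - [0,0,5,0,0,0,0.1]
    - [0,0,4.5,0,0,0,0.1]
    - [0,0,0,0,0,0,0.1]
    - [0,0,0,0,0,0,0.1]

```text
t: 12.58
eef_pos: [536.7, 252.9, 29.0]
ee_rot: [-2.221, -2.221, 0.001]
force: [0.4, -0.3, -0.5]
width: 23.0
finger_force: 15.0
```

>>> move_arm:
  series:
    - [0,0,0,0,0,0,0.3]
    - [0,0,0,0,0,0,0.4]
    - [0,0,0,0,0,0,0.4]
    - [0,0,0,0,0,0,0.4]
    - [0,0,-10,0,0,0,0.4]
    - [0,0,-25,0,0,0,0.4]
    - [-15,0,-35,0,0,0,0.4]
    - [-15,0,-38,0,0,0,0.4]
    - [0,0,-30,0,0,0,0.5]
    - [0,0,-10,0,0,0,0.5]
    - [0,0,0,0,0,0,0.5]

```text
t: 13.5
eef_pos: [537.6, 223.1, 180.5]
ee_rot: [2.219, 2.219, 0.008]
force: [0.4, 0.4, -0.7]
width: 44.1
finger_force: 0.0
```

```bash
python3 - <<'E'
from h import *
f=snap("wrist","w8.png");s=readout.read_state();print(s["t"],s["eef_pos"],s["ee_rot"],s["width"])
g=f["color"].mean(2)
for n,P in(("A",(536.2,252.1,21)),("B",(539.1,296,21))):
    u,v=np.round(proj(f,P,True)).astype(int);print(n,u,v)
    for y in range(v-18,v+19,2):print(y,"".join("%4d"%x for x in g[y,u-20:u+21:2]))
E
```

```text
13.55 [536.80746002 223.09175742 177.95031895] [2.22073781 2.22084643 0.002255  ] 43.93924373710997
A 318 159
141  186 185 186 186 185 185 187 188 179 170 167 176 185 188 187 186 186 186 186 186 186
143  185 185 185 185 186 186 166 161 124 117 120 162 156 137 169 186 185 186 186 186 186
145  185 185 186 186 177 148 185 115  87 102 116  92 167 187 176 143 186 186 186 186 186
147  185 186 186 174 157 129 107  88 171 167 175 179 135  92 189 185 137 187 187 189 190
149  158 158 157 130 138  91 153 188 186 179 183 189 190 178 116 135 119 146 156 119 120
151  126 124 107 122  81 109 112 112 112 116 118 119 115 107 136 134 105 110 115 123 122
153  125 122  98 117  99 110 114 120 120 121 121 125 125 109 140 162 101 123 109 123 121
155  125 119 114 116 105 108 117 121 120 121 122 125 123 119 148 175 106 123 107 124 121
157  124 114 124 115 112 114 117 121 119 121 122 125 123 119 148 187 125 123 103 123 120
159  125 115 114 118 110 121  94 122 120 120 121 125 123 115 106 110 103 122 104 122 120
161  123 115  98 117 102 117  91 107 120 119 121 125 123  88 105 112  95 122  99 120 120
163  124 12
[... 1698 characters left out ...]
0 117  85 161 180 179 186 186 186 189 165 124 181 181 168 185 153 122 189 186
118  186 177 129  92 146 168 181 166 188 189 139 117 147 183 174 144 185 154 119 187 186
120  186 188 163 117 112 148 186 185 170 166 172 175 187 186 148 155 188 150 154 187 186
122  185 186 169 177 191 148 146 181 182 178 180 183 173 177 175 187 154 124 187 186 186
124  185 186 187 153 178 188 124 100 133 161 168 136 190 187 187 181 118 174 188 186 186
126  185 186 186 186 157 175 189 188 184 159 173 183 187 190 190 163 170 187 186 185 186
128  185 186 186 186 186 167 155 171 188 189 189 188 186 128 128 179 188 186 185 185 186
130  186 185 186 185 186 186 187 168 154 131 139 133 156 171 188 186 186 186 185 186 186
```

Both nuts are flat and concentric in their pockets. Now I'll look at the loupe from above.

>>> move_arm:
  series:
    - [-20,-5,-5,0,0,0,0.5]
    - [-35,-7,-7,0,0,0,0.5]
    - [-38,-7,-7,0,0,0,0.5]
    - [-38,-7,-7,0,0,0,0.5]
    - [-38,-7,-7,0,0,0,0.5]
    - [-38,-7,-5,0,0,0,0.5]
    - [-38,-7,-4,0,0,0,0.5]
    - [-38,-7,0,0,0,0,0.5]
    - [-35,-7,0,0,0,0,0.5]
    - [-25,-6,0,0,0,0,0.5]
    - [-10,0,0,0,0,0,0.5]
    - [0,0,0,0,0,0,0.5]

```text
t: 14.55
eef_pos: [469.4, -131.3, 217.6]
ee_rot: [-2.222, -2.216, 0.001]
force: [-1.4, 0.2, -0.2]
width: 44.2
finger_force: 0.0
```

```bash
python3 - <<'E'
from h import *
f=snap("wrist","w9.png");s=readout.read_state();print(s["t"],s["eef_pos"],s["ee_rot"],s["width"])
g=f["color"].mean(2).astype(np.uint8)
x0,y0=map(int,np.round(proj(f,(350,-30,10),True)));x1,y1=map(int,np.round(proj(f,(560,-150,10),True)));print(x0,y0,x1,y1)
m=np.zeros_like(g);m[y0:y1,x0:x1]=(g[y0:y1,x0:x1]<55)
n,l,st,c=cv2.connectedComponentsWithStats(m)
for k in range(1,n):
    if st[k,4]>60:print(k,st[k],c[k].round(1))
for y in range(y0,y1,4):print(y,"".join("%4d"%v for v in g[y,x0:x1:8]))
E
```

```text
14.6 [ 469.64827876 -129.90355557  217.94335138] [-2.22096702e+00 -2.21804587e+00  7.00678176e-04] 44.06568015542458
214 92 399 195
2 [216 138   6  14  61] [218.3 144.5]
3 [ 222  138   81   15 1142] [262.4 144.8]
92  160 154 152 154 154 146 143 149 153 151 156 150 155 154 155 155 155 155 156 157 157 156 152 156
96  124 153 154 154 155 150 143 142 147 151 155 151 156 156 156 155 157 155 155 156 155 155 155 155
100   87 154 154 154 155 149 147 142 142 147 152 153 155 153 154 155 155 156 155 156 155 157 155 155
104   90  97 158 152 152 147 152 149 144 143 146 151 153 155 153 153 155 156 156 155 156 157 156 155
108   79 100  98 156 154 155 154 154 151 147 140 147 152 153 153 153 156 155 156 155 157 157 155 155
112   77  97  98  98 101  98 155 153 154 151 143 144 144 147 153 154 107  82 133 159 156 157 156 155
116   79  98  97  99 101 100  99 155 154 154 152 145 142 143 149  91  93 163 103  99 159 154 156 156
120   67  98 100  89 100  98 101 100 156 157 153 148 143 144  79 137 171 171 171 119 128 155 156 157
124   78 112  99  97 101 101 101 100 104 155 154 152 151 150  98 169 170 171 172 
[... 1036 characters left out ...]
19  96  99 100 101 100  99  98  99  94  92 100 101 160 124 171 173 172 172 173  53 157 156 157
172  116  99  99 100 100 101  99  98  98  94  94 101 101 156  64 174 172 172 172 161  87 157 157 158
176  118 101 100 100 100 101 100 100  96 129  95 101 102 157 105  62 166 172 155  91 158 156 156 157
180  116 100  99  97 100 100 106 101  97  92  96 102 102 158 104  94  67  61  96 135 157 156 158 156
184  122 101 101 100 101 101 101 100  99  99  99 103 102 115 104 105 105 150 156 158 158 157 157 156
188  116 101 102 101 102 100 101  99 100 101 101 101 103 103 104 103 104 157 154 154 157 156 157 156
192  118  97 101 101 100 102 100 100 100 100 102 103 102 103 103 102 104 156 154 155 155 155 155 154
```

```bash
python3 - <<'E'
from h import *
f=load("w9.png");g=f["color"].mean(2)
m=np.zeros(g.shape,np.uint8);m[105:190,315:390]=(g[105:190,315:390]>163)
n,l,st,c=cv2.connectedComponentsWithStats(m);k=1+st[1:,4].argmax();cs,_=cv2.findContours((l==k).astype(np.uint8),0,1);cnt=max(cs,key=len)[:,0]
for z in(7,14):
    W=np.array([onz(f,u,v,z,True)[:2] for u,v in cnt],np.float32);print(z,cv2.fitEllipse(W))
rows=[]
for u in range(224,304,4):
    col=np.where(g[132:160,u]<53)[0]+132
    if len(col): a,b=onz(f,u,col.min()-.5,18,True),onz(f,u,col.max()+.5,18,True);rows.append((a[0],a[1],b[1]))
r=np.array(rows);print(r.round(1));ok=slice(4,-2)
print(np.polyfit(r[:,0],r[:,1],1),np.polyfit(r[:,0],r[:,2],1))
E
```

```text
7 ((501.42108154296875, -95.972412109375), (67.13819122314453, 68.03636169433594), 125.65685272216797)
14 ((500.7604675292969, -95.26602935791016), (65.76761627197266, 66.64744567871094), 125.65673065185547)
[[ 362.9  -82.3  -97.9]
 [ 367.6  -82.5  -98.1]
 [ 372.2  -82.7  -98.2]
 [ 376.8  -82.9  -98.4]
 [ 381.4  -83.1  -98.5]
 [ 385.9  -83.2  -98.7]
 [ 390.4  -83.4  -98.8]
 [ 394.9  -83.5  -98.9]
 [ 399.4  -83.7  -99. ]
 [ 403.8  -83.8  -99.1]
 [ 408.2  -83.9 -100.3]
 [ 412.6  -84.1 -100.4]
 [ 417.   -84.2 -100.5]
 [ 421.4  -84.3 -100.6]
 [ 425.7  -84.4 -100.7]
 [ 430.   -84.4 -100.7]
 [ 434.3  -84.5 -100.8]
 [ 438.6  -84.6 -100.9]
 [ 442.9  -84.6 -100.9]
 [ 447.2  -85.8 -100.9]]
[-3.18468247e-02 -7.08728742e+01] [-4.14355615e-02 -8.28146408e+01]
```

>>> move_arm:
  series:
    - [18,-16,0,0,0,0,0.5]
    - [19.5,-17.5,0,0,0,0,0.5]
    - [0,0,8,0,0,0.1072,0.5]
    - [0,0,12,0,0,0.1072,0.5]
    - [0,0,12,0,0,0.1072,0.5]
    - [0,0,12,0,0,0.1072,0.5]
    - [0,0,12,0,0,0.1072,0.5]
    - [0,0,12,0,0,0.1072,0.5]
    - [0,0,12,0,0,0.1072,0.5]
    - [0,0,12,0,0,0.1072,0.5]
    - [0,0,12,0,0,0.1072,0.5]
    - [0,0,12,0,0,0.1072,0.5]

```text
t: 15.6
eef_pos: [436.3, -90.5, 102.2]
ee_rot: [-3.045, -0.771, 0.001]
force: [-0.5, -0.2, 0.6]
width: 44.0
finger_force: 0.0
```

>>> move_arm:
  series:
    - [0,0,10,0,0,0.1072,0.5]
    - [0,0,10,0,0,0.1072,0.5]
    - [0,0,10,0,0,0.1072,0.5]
    - [0,0,10,0,0,0.1072,0.5]
    - [0,0,5,0,0,0.1072,0.5]
    - [0,0,0,0,0,0,0.5]
    - [0,0,0,0,0,0,0.5]

```text
t: 16.18
eef_pos: [436.3, -91.1, 58.0]
ee_rot: [-3.14, 0.051, 0.002]
force: [0.2, 0.2, 0.7]
width: 43.8
finger_force: 0.0
```

```bash
python3 - <<'E'
from h import *
f=snap("wrist","w10.png");s=readout.read_state();print(s["t"],s["eef_pos"],s["ee_rot"],s["width"],s["joints"].round(2))
Rm=R.from_rotvec(s["ee_rot"]).as_matrix();print(Rm.round(3).tolist())
d=Rm.T@(np.array([436.2,-93.1,18])-s["eef_pos"]);print("shift tool",d.round(1))
g=f["color"].mean(2);u,v=map(int,proj(f,(445,-93.4,18),True));print(u,v)
for y in range(v-40,v+30,5):print(y,"".join("%4d"%x for x in g[y,u-60:u+61:5]))
m=(g>160).astype(np.uint8)
n,l,st,c=cv2.connectedComponentsWithStats(m);k=1+st[1:,4].argmax();print(st[k],c[k],onz(f,*c[k],7,True),proj(f,(501,-95.6,7),True))
E
```

```text
16.2333 [436.4563973  -91.48278671  58.28256532] [-3.14084757e+00  5.08846473e-02  4.46360924e-04] 43.99126127092481 [-0.47  0.47  1.85  0.    0.82  1.13]
[[0.999, -0.032, -0.0], [-0.032, -0.999, 0.0], [-0.0, -0.0, -1.0]]
shift tool [-0.2  1.6 40.3]
321 221
181  122 119 117 117 121 107  72  82  67  47 100 110 121 117 110  91  45  75  79  69 133 131 128 128 128
186  123 120 118 117 122 125 127 119  68  79  83  84  80  83  81  81  75  72 121 129 130 129 128 128 128
191  121 118 116 117 120 126 127 128 124 122 100 107 150 138  88 125 124 125 126 127 128 127 127 128 128
196  122 117 116 114 120 125 126 125 123 120 119 123 149 134  97 120 120 122 124 126 127 126 126 128 128
201  121 120 117 114 122 125 126 127 121 120 121 122 147 136  95 115 117 117 118 119 126 126 127 127 128
206  120 117 118 120 125 124 124 123 120 120 120 121 147 135  94 117 112 112 116 121 125 127 127 127 129
211   76  73  74 122 123 125 126 124 123 119  28  84 153 140  29 120 116 120 121 119 121 123 125 127 126
216   76  77  78 124 126 128 126 126 126 124  34  38  36  38  38  92 117 117 117 117 122  78  80  80  81
221   73  75  78 118 126 126 125 126 122 125  35  40  40  40  40  93 117 116 117 118  76  77  79  79  81
226   75  76  79  80  80  80  80  79  79  80  33  39  39  38  39  63  72  71  73  74  75  76  76  77  78
231   76  77  80  80  81  80  80  79  80  81  30  32  33  35  31  66  70  72  77  75  76  76  76  75  76
236   68  78  80  81  82  80  79  80  79  79  27  30  31  29  31  83  79  79  77  77  78  77  76  76  78
241   28  28  26  34  79  79  81  78  79  79  28  29  29  29  29  83  80  79  80  79  81  26  27  27  27
246   26  25  26  31  81  81  81  80  81  80  24  29  30  29  27  84  81  79  79  79  80  26  26  26  27
[   24    19   154   236 15561] [112.91864276 157.24317203] [490.76185939  50.45490546   7.        ] (np.float64(321.85991104547094), np.float64(124.07677805119805))
```

>>> move_arm:
  force: 40
  series:
    - [0,1,12,0,0,0,0.5]
    - [0,0,15,0,0,0,0.5]
    - [0,0,10,0,0,0,0.5]
    - [0,0,3.5,0,0,0,0.5]
    - [0,0,0,0,0,0,0.5]
    - [0,0,0,0,0,0,0.3]
    - [0,0,0,0,0,0,0.1]
    - [0,0,0,0,0,0,0]
    - [0,0,0,0,0,0,0]
    - [0,0,0,0,0,0,0]

```text
t: 17.07
eef_pos: [436.4, -93.6, 18.2]
ee_rot: [3.141, -0.058, 0.001]
force: [0.1, 0.8, 3.4]
width: 15.5
finger_force: 40.0
```

>>> move_arm:
  series:
    - [0,0,-5,0,0,0,0]
    - [0,0,-12,0,0,0,0]
    - [0,0,-18,0,0,0,0]
    - [0,0,-20,0,0,0,0]
    - [0,0,-20,0,0,0,0]
    - [0,0,-15,0,0,0,0]
    - [1,-10,-10,0,0,0,0]
    - [1,-18,0,0,0,0,0]
    - [2,-25,0,0,0,0,0]
    - [2,-28,0,0,0,0,0]
    - [2,-28,0,0,0,0,0]
    - [2,-28,0,0,0,0,0]

```text
t: 18.07
eef_pos: [451.1, 44.3, 118.1]
ee_rot: [-3.141, 0.059, 0.0]
force: [0.8, 0.6, -0.7]
width: 15.8
finger_force: 40.0
```

>>> move_arm:
  series:
    - [2,-28,0,0,0,0,0]
    - [2,-28,0,0,0,0,0]
    - [2,-28,0,0,0,0,0]
    - [2,-28,0,0,0,0,0]
    - [2,-28,0,0,0,0,0]
    - [1,-28,0,0,0,0,0]
    - [1,-25,0,0,0,0,0]
    - [1,-20,0,0,0,0,0]
    - [0,-14,0,0,0,0,0]
    - [0,-7,0,0,0,0,0]
    - [0,0,0,0,0,0,0]
    - [0,0,0,0,0,0,0]

```text
t: 19.07
eef_pos: [472.9, 275.9, 117.8]
ee_rot: [3.141, -0.058, -0.001]
force: [-0.7, -0.2, -1.3]
width: 15.8
finger_force: 40.0
```

```bash
cat > lens.py <<'E'
from h import *
import sys
f=snap("wrist",sys.argv[1]);s=readout.read_state();e=s["eef_pos"];print(s["t"],e,s["ee_rot"],s["width"],s["finger_force"])
Rm=R.from_rotvec(s["ee_rot"]).as_matrix();lz=e[2]-18+7
lens=e+Rm@np.array([64.7,0,0]);lens[2]=lz;u,v=proj(f,lens,True);print("lens exp",lens.round(1),"px",u,v)
F=np.array([537.7,273.9,70]);d=F-lens;print("to go tool",(Rm.T@d).round(1))
g=f["color"].mean(2);u,v=int(u),int(v)
for y in range(max(0,v-110),min(400,v+110),6):print(y,"".join("%4d"%x for x in g[y,u-110:u+111:6]))
for n in("scene","side"):snap(n,n+sys.argv[1])
E
python3 lens.py w11.png
```

```text
19.1167 [472.9375067  275.61588722 117.82042457] [ 3.14067545e+00 -5.90761742e-02 -6.45104799e-04] 15.414451920746439 39.99966323375702
lens exp [537.6 273.2 106.8] px 318.02481156438375 126.78015858067408
to go tool [ 0.1 -0.7 36.8]
16  127 128 127 127 127 126 127 126 128 126 126 127 127 123 123 123 123 124 123 123 123 125 119 127 125 124 123 122 122 119 117 113 114 115 114 113 114
22  128 127 128 125 124 126 125 128 127 127 125 125 127 119 120 120 123 121 119 121 123 125 123 126 124 124 121 121 117 116 116 114 113 116 116 117 116
28  126 127 127 123 124 127 126 125 128 127 126 126 124 123 121 118 116 117 117 117 119 122 124 124 126 124 121 116 116 116 116 115 114 112 120 120 119
34  127 128 127 124 127 126 126 127 126 125 126 126 126 125 120 116 116 119 118 118 120 118 122 124 122 121 122 117 117 116 116 117 117 122 124 122 123
40  124 129 125 126 127 127 125 126 127 132 126 124 124 119 122 124  96  80  74  75  75  89 109 119 117 117 117 116 118 118 122 123 120 122 125 124 124
46  125 126 126 126 127 128 128 130 127 128 126 123 120  78  80  82  81  76  71  69  77  81  80  78  76 12
[... 4080 characters left out ...]
  70  73  76  78  78  75  72  71  74  84  85 129 128 128 128 128 128 130 106  84  97 127
214  130  83  84  84  84  84  81  82 131 128 108  83  84  85  84  81  81 114 140 145 116 100  83  83  82  83  80 130 129 102 100  83  85  82  84  84 128
220  130  83  84  84  85  83  82  84  82  83  83  84  84  83  84  82  83 113 140 144 115  83  82  83  83  83  82  79  80  80  80  79  80  81  82  83 129
226  130  83  83  84  83  83  83  82  83  82  82  84  82  84  82  81  81 111 139 144 114  82  82  81  79  80  79  78  77  76  76  75  77  81  84  83 129
232  130  83  84  81  82  81  81  88 119  81  80  81  82  80  81  80  80 110 139 143 112  65  80  77  78  75  75  76  74 106  75  75  75  81  81  82 124
```

>>> move_arm:
  series:
    - [0,-0.7,5,0,0,0,0]
    - [0,0,10,0,0,0,0]
    - [0,0,11,0,0,0,0]
    - [0,0,7,0,0,0,0]
    - [0,0,3.5,0,0,0,0]
    - [0,0,0,0,0,0,0]
    - [0,0,0,0,0,0,0]
    - [0,0,0,0,0,0,0]

```text
t: 19.88
eef_pos: [473.3, 277.1, 81.6]
ee_rot: [-3.141, 0.058, -0.001]
force: [-0.3, 0.4, -1.7]
width: 15.7
finger_force: 40.0
```

```bash
python3 lens.py w12.png | head -4; python3 - <<'E'
from h import *
f=load("w12.png");g=cv2.GaussianBlur(f["color"],(3,3),0).mean(2)
# outer dark rim: radial scan outward from the expected centre for last dark pixel
u0,v0=proj(f,(537.7,273.9,77),True);pts=[]
for a in np.radians(np.arange(0,360,4)):
    if np.sin(a)>0.85: continue
    r=np.arange(60,150);p=g[np.clip((v0+r*np.sin(a)).astype(int),0,399),(u0+r*np.cos(a)).astype(int)]
    k=np.where((p[:-3]<95)&(p[3:]>105))[0]
    if len(k): pts.append(onz(f,u0+r[k[0]+1]*np.cos(a),v0+r[k[0]+1]*np.sin(a),77,True)[:2])
W=np.array(pts,np.float32);print(len(W),cv2.fitEllipse(W))
for n in("scene","side"):
    s=load(n+"w12.png");h=cv2.cvtColor(s["color"],cv2.COLOR_RGB2HSV);P=proj(s,(542.8,351.6,70));print(n,"band exp",np.round(P),"lens exp L/R/C",[np.round(proj(s,(537.7+a,273.9+b,70)),1) for a,b in((0,0),(-40,0),(40,0),(0,-40),(0,40))])
    m=((h[...,0]<8)|(h[...,0]>172))&(h[...,1]>120)&(h[...,2]>60);u,v=np.round(P).astype(int);ys,xs=np.where(m[v-12:v+12,u-12:u+12]);print("band",xs.mean()+u-12 if len(xs) else None,(ys.min()+v-12,ys.max()+v-12) if len(ys) else None)
    G=s["color"].mean(2);c=proj(s,(537.7,273.9,70));u,v=map(int,c)
    for y in range(v-20,v+24,2):print(y,"".join("%4d"%x for x in G[y,u-54:u+40:3]))
E
```

```text
19.9333 [473.30516577 277.14064422  81.69248252] [-3.14076897e+00  5.83872027e-02 -1.28547068e-03] 15.794262595608156 39.99963998794556
lens exp [538.  274.7  70.7] px 317.15519648577697 127.070095103721
to go tool [-0.2  0.8  0.7]
17  123 120 121 122 123 122 123 123 123 124 123 122 121 119 118 114 112 113 112 112 114 115 119 120 122 122 120 122 116 114 114 114 113 111 111 111 111
74 ((538.2660522460938, 273.3796081542969), (77.4258804321289, 78.15562438964844), 82.45468139648438)
scene band exp [251. 129.] lens exp L/R/C [array([265.2, 142.2]), array([254.4, 147.9]), array([275.7, 136.6]), array([273.4, 148.7]), array([257.2, 135.9])]
band None None
122  105 105 108  17  45  51  86  24  29  18  11  13  13  26  81 106 104 104 103 104 101 128 156  77  86  90  91  89  67 155 151 152
124  107 106 106  24  82  55  87  21  20  28  17  49  30  27  25  83 105 105 105 102 129 154 117  76  85  86  83  79  74 152 151 152
126  104 103 106 104 108  50  26  30  15  22  21  27  26  22  35  23 103 103  99 149 151 151 110  86  84  88  85  78 121 149 148 149
128  104 102 104 104 106  85  25  30  44  
[... 4909 characters left out ...]
133 134 133 135 135 132 134 134 137
168   84  85  86  80  83  83  83  81  87  89  87  88 124 132 130 128 107  90  90  92 101 162 135 131 132 135 132 134 132 133 133 130
170  122  86  87  89  85  83  82  80  86  87  83  85 102 131 121  98 109 106  97 103 109 131 126 127 130 131 135 131 136 135 132 127
172  126  81  89  87  84  86  84  80  88  87  89  87 134 115  89 104 110  98  94  96 106 136 125 127 129 124 126 134 132 133 132 128
174  133  91  83  82  88  86  83  80  82  85  88  87 104  90  87 105 110  92  92  88 132 171 125 123 125 130 124 127 132 135 131 128
176  136 133  90  89  88  84  84  84  81  88  83  88 115 107  90 137 171 164 143 164 168 160 128 125 121 125 124 131 130 134 131 132
```

```bash
python3 -c "
from h import *
print(finish_job())"
```

```text
the job is handed in; nothing more can be done
None
```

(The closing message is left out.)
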